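# Press a dowel home with a ratchet press, then free the pawl and wind it back

### The arm

A 6-joint arm with a two-finger parallel gripper is mounted at the origin on a cart in front of the work surface, level with it; the furniture and walls round the work are solid. World frame = base frame: x ahead of the robot, y to its left, z up, the work surface at z = 0. Lengths are in m, angles in rad, forces in N, time in s.
With the tool pointing down it reaches from about 0.375 to 0.925 m from the base axis. Payload 5.7 kg.
Tool frame: the origin (TCP) lies midway between the tips of the shut fingers; the grasp point (between the pads) lies 19 mm behind it; z points along the fingers, y is the line along which they close (so a half turn about z gives the same grasp; the last joint's range is limited). The gripper opens to 88 mm and grips with 3 to 60 N. Pads are 20 mm wide; open, the fingers measure 115 mm over their backs; the gripper's body (75 mm by 178 mm) begins 61 mm behind the grasp point.
Start: joints at [-1.338, 0.359, 1.51, -0, 1.272, -0.115], TCP at [0.204, -0.564, 0.223] pointing down, gripper open.
Joint ranges: [-2.97, 2.97], [-1.01, 2.36], [0.21, 2.38], [-0.96, 4.11], [0.2, 2.71], [-2.98, 2.98]. Speed limits (rad/s): [2.39, 2.39, 3.14, 3.14, 3.14, 3.14].

### API

Orientations are given as a unit quaternion [x, y, z, w].
In Python, from bench import move_ptp, servo_line, goto_joints, move_gripper, sleep, inverse_kinematics, capture, PlanningError, close_job, spot_in, silhouettes, current_clock, current_joint_pos, current_qvel, current_joint_torque, current_position, current_orientation, current_force, current_torque, current_finger_gap, current_grip_force gives the robot as it stands. Calls block until the motion is done:
- move_ptp(position, orientation): joint-space move of the TCP to a pose.
- servo_line(position, orientation=None, rate=0.15, contact_N=None): straight line of the TCP; orientation=None keeps the orientation; rate is the mean speed in m/s. With contact_N (N) it stops when the force on the tool has changed by that much, and returns True; else False.
- goto_joints(angles): joint-space move.
- move_gripper(opening): finger opening in m; the grip force is fixed at half the most; returns when the fingers have stopped.
- sleep(seconds).
- inverse_kinematics(position, orientation): joint angles nearest the present ones, or None.
- capture(name): name is "scene" or "top" or "wrist"; returns a dict with "image" (384x512x3 uint8, blue, green, red), "range_z" (384x512 float32, m along the optical axis (not along the pixel's ray), 0 where there is no reading), "intrinsics" (3x3 intrinsics, pixels), "R" (3x3) and "t" (3): a world point X has camera coordinates R X + t. Camera axes: x right, y down, z forward; pixel columns grow to the right and rows downward; lengths in m; the calibration is good to about 2 mm. A picture is of the moment at which its call begins.
A pose or a line that the arm cannot do raises PlanningError and nothing moves.
- close_job(): hands the job in; it is judged then, once.
Trained networks look in the newest picture that a camera, given by its name, has taken for a name from the list of things; names that differ only in an ending like _2 or _b are one class to them, and where a whole thing is asked for, a point or a joint stands for the part that bears it (a point fixed in the world has none). Each returns a list of dicts, best first, with "conf" (0 to 1); they miss things now and then, are a little off and sometimes report something else, mostly with a low value. They report only what shows in the picture. A call takes as long as a camera call.
- spot_in(camera, query): "xy" ([column, row] in pixels, amid what is visible of it).
- silhouettes(camera, query): "region" (384x512 bool, what is visible of it) and "xy" ([column, row] in pixels, amid what is visible of it).
Readings, each from a call of its own:
- current_clock(): time.
- current_joint_pos(): joint angles.
- current_qvel(): joint speeds.
- current_joint_torque(): joint torques, N m.
- current_position(): TCP position.
- current_orientation(): TCP orientation.
- current_force(): force on the tool from outside, world axes, zero at the start.
- current_torque(): the same for the moment, N m.
- current_finger_gap(): finger opening in m.
- current_grip_force(): force on a finger pad.
Only numpy, scipy, OpenCV 4.12 (cv2) and the standard library are available. Lean on these libraries where they do the work, as an engineer would, in place of code of your own. Each camera call takes 0.05 s, during which the arm holds its last target. There are 200 camera calls.

### The job

Press the dowel fully home in its blind hole with the little ratchet press: turn the knob clockwise a click at a time until you feel the dowel bottom and the ram bear firmly on it, but do not overload it (the ram must never press harder than 24 N). Then throw the pawl lever over to free the ratchet and turn the knob back counter-clockwise until the ram is fully back at its stop, and let go. Leave the nail tin and the two spools beside the press where they are.

Things in the scene. Friction and masses are not known exactly. Their poses are not given: they have to be found in the camera images.
- press: ratchet press bolted to the bench: steel bed 130 x 345 x 12 mm with a grey gearbox (top at 54 mm) carrying knob, pawl and lever. Origin on the bench under the knob's vertical axis; z up; the ram drives to -y and lies on the +x side. Cannot move. Ratchet: 32 teeth, 0.196 rad a click; lets the knob go clockwise and, while the pawl is in, blocks it counter-clockwise at the last click.
- knob_grip (a point): centre of the round dark-wood knob, on its vertical axis, 90 mm above the bench. Knob: 44 mm diameter, 72 to 108 mm above the bench, free all round; below it the toothed wheel, 92 mm diameter, top at 64 mm. Grip it across the diameter from above at any yaw. The bare knob turns with about 0.03 N m, up to 0.09 N m over the clicks.
- feed_knob (a joint): turn of the knob, rad: 0 = ram fully back at its hard stop (the start), grows CLOCKWISE seen from above, to 3.3. Clicks fall near whole multiples of 0.196. Rack and pinion: 24 mm of ram travel per rad, so ram force in N = (knob torque in N m less the bare knob's) / 0.024. Pressing the dowel home takes 0.95 to 2.7 rad, often more than one grasp.
- lever_post (a point): middle of the upright round dark-wood post (12 mm diameter, 66 to 102 mm above the bench, this point at 85 mm) at the end of the pawl lever. The lever's vertical pivot lies at x -54, y +62.5 mm in the press frame, 50 mm from the post, which stands at (-82.7, +103.5) mm when the lever is at 0.
- pawl_lever (a joint): pawl lever, rad: 0 = pawl sprung into the teeth (the start), 1.2 = thrown fully over, pawl held clear; free above 0.9. Grows CLOCKWISE seen from above: the post swings mostly along the press's +x, to (-26, +104) mm. Stays where it is left; takes some 1 to 4 N at the post. When it frees the loaded wheel the knob springs back a little.
- ram: steel ram bar 20 x 20 mm, axis 36 mm above the bench, 34 mm to the +x side of the knob axis; origin level with the knob when home, moves along the press's -y. At its front a brass-tipped nose on a spring of 2 N per mm (24 mm travel); unloaded, the tip is 85 mm ahead of the ram's origin.
- block: oak block 70 x 66 x 46 mm in a steel shoe on the bed, fixed, with a blind hole facing the ram. Origin on the bed's top under the middle of that face. A 16 mm dowel, 50 mm long, stands 12 to 18 mm deep in the hole; the hole is 24 to 49 mm deep, unseen from outside, so the dowel ends 1 to 26 mm proud.
- nail_tin: bystander: open tin, 66 mm diameter, 75 mm high, on the far side of the press; origin under its centre
- spool_dark: bystander: dark turned wooden spool, 38 mm diameter, 55 mm high; origin under its centre
- spool_short: bystander: pale short wooden spool, 44 mm diameter, 40 mm high; origin under its centre
- block_hole (a point): centre of the hole's mouth, 36 mm above the bench. The dowel slides in with a steady 7 N; once it bottoms, the ram's force rises with the nose spring, about 9 N a click. It counts as home when the ram bears on it with more than 11 N for 0.2 s; above 24 N the work is spoilt.

How it is judged:
On the way, in this order (a step that is already met when the one before it is completed fails the run):
1. the dowel has bottomed and the ram bears on it with more than 11 N (contact force between ram and block above 11 N), for 0.2 s.
2. the pawl lever is thrown over, the pawl clear of the teeth (value of joint pawl_lever above 0.9 rad), for 0.2 s.
3. the ram is wound fully back (knob within 0.12 rad of its stop) (value of joint feed_knob below 0.12 rad), for 0.2 s.
At the end, for the whole second after the job is handed in: The dowel was pressed home, the pawl was freed afterwards, and the knob stands still within 0.12 rad of its back stop (value of joint feed_knob below 0.12 rad and velocity of joint feed_knob below 0.05 rad/s); the robot touches nothing.
It fails at once if the ram presses on the dowel with more than 24 N (contact force between ram and block above 24 N).
It fails at once if a bystander (tin or spool) is shifted by more than 20 mm (distance of any of nail_tin, spool_dark, spool_short from where it was at the start of the episode above 0.02 m).
It also fails if it takes over 72 s, if anything falls off the work surface, if the arm or the gripper's body presses on something with over 40 N, if the wrist force passes 120 N, or if a joint passes its speed limit or range.

## Working session

There is one attempt and no reset: what is moved stays moved. The work goes in short steps, each a Python script; the robot and the scene stay as the last script left them, time stands still between calls to the robot, and variables do not carry over. Pictures are saved under pics/ and viewed, at most 10 in all, crops included, and the job is handed in when it is done.

```bash
mkdir -p pics; ls
cat > h.py <<'E'
import numpy as np, cv2
from bench import *
def back(c,uv,z=None,r=2):
    u,v=int(round(uv[0])),int(round(uv[1]))
    if z is None:
        p=c["range_z"][max(0,v-r):v+r+1,max(0,u-r):u+r+1]; p=p[p>0]; z=np.median(p) if p.size else np.nan
    pc=np.linalg.inv(c["intrinsics"])@[uv[0],uv[1],1]*z
    return c["R"].T@(pc-c["t"])
def cloud(c,m):
    v,u=np.nonzero(m&(c["range_z"]>0)); z=c["range_z"][v,u]
    p=np.linalg.inv(c["intrinsics"])@np.stack([u*z,v*z,z])
    return (c["R"].T@(p-c["t"][:,None])).T
def plane(c,uv,h):
    d=c["R"].T@np.linalg.inv(c["intrinsics"])@np.array([uv[0],uv[1],1.]); o=-c["R"].T@c["t"]
    return o+d*(h-o[2])/d[2]
E
python3 - <<'E'
from h import *
np.set_printoptions(precision=4,suppress=True)
for cam in ["scene","top"]:
    c=capture(cam); cv2.imwrite(f"pics/{cam}0.png",c["image"])
    print(cam,"pos",-c["R"].T@c["t"])
    for q in ["press","knob_grip","lever_post","ram","block","nail_tin","spool_dark","spool_short","block_hole"]:
        try: s=silhouettes(cam,q)
        except Exception as e: print(q,e); continue
        for d in s[:2]:
            P=cloud(c,d["region"]); 
            print(q,round(d["conf"],2),np.round(d["xy"]),d["region"].sum(),back(c,d["xy"]), np.percentile(P,[2,50,98],axis=0).ravel() if len(P) else "")
print(current_clock(),current_force(),current_torque())
E
```

```text
pics
scene pos [0.297  0.7638 0.7025]
press 0.65 [277. 243.] 6713 [0.5381 0.2271 0.0614] [ 0.4891 -0.0116  0.0053  0.5405  0.225   0.0384  0.6142  0.3102  0.1077]
knob_grip 0.66 [274. 225.] 1291 [0.5538 0.207  0.085 ] [0.5172 0.1549 0.0551 0.551  0.1999 0.0646 0.5987 0.228  0.1097]
lever_post 0.45 [291. 265.] 206 [0.4776 0.2946 0.1004] [0.4727 0.2469 0.029  0.4813 0.2913 0.0694 0.5133 0.2974 0.1023]
ram 0.59 [244. 256.] 84 [0.5876 0.2687 0.0371] [0.5834 0.2564 0.0117 0.591  0.2696 0.0359 0.6025 0.2714 0.0487]
block 0.8 [295. 185.] 1347 [0.5799 0.0487 0.0607] [ 0.549  -0.0123  0.0105  0.5831  0.0437  0.0514  0.6259  0.0868  0.0637]
block 0.3 [289. 265.] 159 [0.4816 0.294  0.0978] [0.4733 0.2488 0.0603 0.4817 0.2931 0.0717 0.5142 0.2974 0.1023]
nail_tin 0.87 [208. 226.] 1312 [0.6772 0.2598 0.0699] [0.6649 0.2043 0.003  0.6937 0.2436 0.0482 0.7285 0.2685 0.0757]
spool_dark 0.65 [247. 183.] 385 [0.6884 0.0772 0.0458] [ 0.6763  0.0464 -0.      0.6898  0.0721  0.0365  0.7115  0.0809  0.0572]
spool_short 0.87 [239. 210.] 425 [0.6656 0.1572 0.0346] [0.6523 0.1193 0.0013 0.6689 0.147  0.037  
[... 877 characters left out ...]
82 0.0414 0.597  0.1335 0.0465]
block 0.6 [297. 213.] 1048 [0.579  0.0322 0.0606] [ 0.5484 -0.0124  0.0152  0.585   0.0265  0.0603  0.6221  0.0824  0.0642]
nail_tin 0.79 [216. 169.] 658 [0.7019 0.2344 0.0433] [0.6638 0.2067 0.0007 0.7018 0.2368 0.028  0.7268 0.2662 0.0758]
spool_dark 0.67 [282. 171.] 238 [0.6888 0.0634 0.0545] [0.6757 0.0443 0.0058 0.6891 0.0624 0.0533 0.7105 0.0793 0.0572]
spool_short 0.73 [254. 177.] 263 [0.6789 0.136  0.0396] [0.6512 0.1165 0.0047 0.6689 0.1367 0.0391 0.6917 0.1568 0.0425]
block_hole 0.64 [302. 213.] 1126 [0.5794 0.0216 0.0612] [ 0.5484 -0.0176  0.0008  0.5861  0.0263  0.0601  0.6349  0.0805  0.0641]
1.0 [-0.2344 -0.9526  0.4893] [-0.0074 -0.0044 -0.0051]
```

```bash
python3 - <<'E'
from h import *
np.set_printoptions(precision=4,suppress=True)
for cam in ["scene","top"]:
    c=capture(cam)
    P=cloud(c,np.ones((384,512),bool)); 
    def sel(x0,x1,y0,y1,z0,z1):
        return P[(P[:,0]>x0)&(P[:,0]<x1)&(P[:,1]>y0)&(P[:,1]<y1)&(P[:,2]>z0)&(P[:,2]<z1)]
    K=sel(.5,.62,.13,.25,.103,.115); (a,r)=cv2.minEnclosingCircle(K[:,:2].astype(np.float32)); print(cam,"knob",len(K),a,r,np.median(K[:,2]))
    L=sel(.45,.53,.26,.32,.096,.11); print("post",len(L),cv2.minEnclosingCircle(L[:,:2].astype(np.float32)),np.median(L[:,2]) if len(L) else 0)
    W=sel(.49,.62,.12,.26,.058,.069); print("wheel",len(W),cv2.minEnclosingCircle(W[:,:2].astype(np.float32)),np.median(W[:,2]))
    B=sel(.45,.67,-.1,.4,.006,.018); print("bed",len(B),cv2.minAreaRect(B[:,:2].astype(np.float32)))
    B=sel(.53,.65,-.04,.1,.052,.07); print("block",len(B),cv2.minAreaRect(B[:,:2].astype(np.float32)))
    im=c["image"][120:330,130:390]; cv2.imwrite(f"pics/{cam}1.png",cv2.resize(im,None,fx=3,fy=3,interpolation=cv2.INTER_CUBIC)[:600,:800])
E
python3 -c "
import cv2,numpy as np
a=cv2.imread('pics/scene1.png');b=cv2.imread('pics/top1.png')
cv2.imwrite('pics/both.png',cv2.resize(np.hstack([a,b]),(800,308)))"
```

```text
scene knob 283 (0.5595129728317261, 0.18636544048786163) 0.022704675793647766 0.10766374585368009
post 38 ((0.4770529270172119, 0.29253512620925903), 0.00609296141192317) 0.10136675590906861
wheel 925 ((0.5421074628829956, 0.20697331428527832), 0.06967755407094955) 0.06358722567902445
bed 3220 ((0.5809262990951538, 0.13867264986038208), (0.3472546339035034, 0.17712201178073883), 88.8283462524414)
block 670 ((0.5892605185508728, 0.02131265215575695), (0.0706387311220169, 0.07140416651964188), 87.91381072998047)
top knob 272 (0.5572709441184998, 0.18525278568267822) 0.02205047197639942 0.10744419774594893
post 24 ((0.47444891929626465, 0.2889663279056549), 0.005014169495552778) 0.10073101902843584
wheel 808 ((0.5476556420326233, 0.20120379328727722), 0.07982876151800156) 0.06315268556368651
bed 3028 ((0.5797894597053528, 0.13742795586585999), (0.34484508633613586, 0.1750526875257492), 88.9079360961914)
block 748 ((0.588485598564148, 0.019937457516789436), (0.06687980145215988, 0.06860005855560303), 88.44486999511719)
```

View pics/both.png

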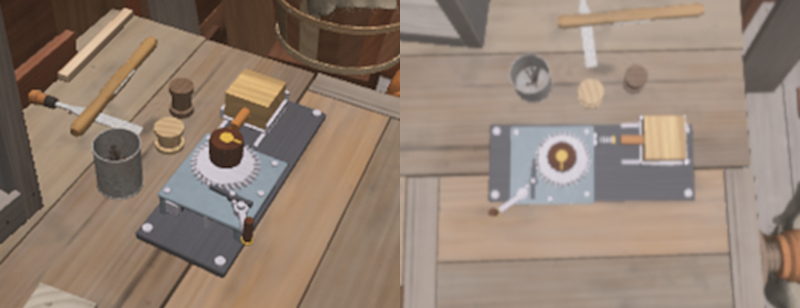

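```bash
cat >> h.py <<'E'
from scipy.spatial.transform import Rotation as Ro
np.set_printoptions(precision=4,suppress=True)
YAW=-0.013
K=np.array([0.5584,0.1858])
def down(psi): return (Ro.from_euler('z',psi)*Ro.from_euler('x',np.pi)).as_quat()
def P2W(x,y): c,s=np.cos(YAW),np.sin(YAW); return K+np.array([c*x-s*y,s*x+c*y])
E
python3 - <<'E'
from h import *
for cam in ["scene","top"]:
    P=cloud(capture(cam),np.ones((384,512),bool)); r=np.hypot(P[:,0],P[:,1]); a=np.arctan2(P[:,1],P[:,0])
    for a0 in np.arange(-1.4,.7,.15):
        s=P[(r>.3)&(r<.85)&(a>=a0)&(a<a0+.15)]
        if len(s): print(cam,round(a0,2),len(s),s[s[:,2].argmax()])
for psi in np.arange(-3,3.1,.75):
    q=inverse_kinematics([*K,.2],down(psi)); print(psi,q)
E
```

```text
scene -1.4 2995 [ 0.1088 -0.5698 -0.429 ]
scene -1.25 2309 [ 0.3085 -0.6991 -0.4271]
scene -1.1 488 [ 0.3617 -0.7048 -0.4379]
scene -0.95 12 [ 0.1835 -0.2383 -0.7508]
scene -0.8 13 [ 0.3662 -0.2808 -0.0247]
scene -0.65 525 [ 0.3847 -0.233   0.0006]
scene -0.5 543 [ 0.3247 -0.1261  0.0035]
scene -0.35 1456 [ 0.318  -0.0965  0.0039]
scene -0.2 3652 [ 0.8231 -0.0534  0.0272]
scene -0.05 5382 [0.5671 0.0343 0.0648]
scene 0.1 5204 [0.6977 0.0708 0.0577]
scene 0.25 8161 [0.764  0.3229 0.489 ]
scene 0.4 15637 [0.7646 0.3515 0.5161]
scene 0.55 9875 [0.5972 0.5015 0.1233]
top -1.4 3166 [ 0.1027 -0.5617 -0.427 ]
top -1.25 3155 [ 0.3036 -0.6059 -0.425 ]
top -1.1 2914 [ 0.3009 -0.5854 -0.4227]
top -0.95 2193 [ 0.4496 -0.6191 -0.4271]
top -0.8 2099 [ 0.3668 -0.2832 -0.0229]
top -0.65 1618 [ 0.395  -0.2385  0.0016]
top -0.5 1080 [ 0.3209 -0.1204  0.0042]
top -0.35 2177 [ 0.4746 -0.0967  0.0046]
top -0.2 6166 [ 0.8272 -0.0549  0.0266]
top -0.05 6563 [0.5783 0.0112 0.0655]
top 0.1 6721 [0.5694 0.1443 0.0649]
top 0.25 8288 [0.7643 0.323  0.5661]
top 0.4 9640 [0.7605 0.3253 0.5708]
top 0.55 7575 [0.6051 0.4874 0.1242]
-3.0 [ 0.2039  0.3634  1.5636  0.      1.2146 -1.5085]
-2.25 [ 0.2039  0.3634  1.5636  0.      1.2146 -2.2585]
-1.5 None
-0.75 [ 0.2039  0.3634  1.5636 -0.      1.2146  2.5247]
0.0 [ 0.2039  0.3634  1.5636 -0.      1.2146  1.7747]
0.75 [ 0.2039  0.3634  1.5636 -0.      1.2146  1.0247]
1.5 [ 0.2039  0.3634  1.5636 -0.      1.2146  0.2747]
2.25 [ 0.2039  0.3634  1.5636  0.      1.2146 -0.4753]
3.0 [ 0.2039  0.3634  1.5636  0.      1.2146 -1.2253]
```

Run:
```python
from h import *
move_ptp([*K,.22],down(-2.71)); print(current_joint_pos(),current_position(),current_clock())
c=capture("wrist"); cv2.imwrite("pics/w1.png",c["image"])
P=cloud(c,np.ones((384,512),bool)); print("cam",-c["R"].T@c["t"])
k=P[(np.hypot(P[:,0]-K[0],P[:,1]-K[1])<.04)&(P[:,2]>.103)&(P[:,2]<.115)]
print(len(k)); 
if len(k): print(cv2.minEnclosingCircle(k[:,:2].astype(np.float32)),np.median(k[:,2]))
l=P[(np.hypot(P[:,0]-.4757,P[:,1]-.291)<.03)&(P[:,2]>.095)&(P[:,2]<.115)]
if len(l): print(len(l),cv2.minEnclosingCircle(l[:,:2].astype(np.float32)),np.median(l[:,2]))
for q in ["knob_grip","lever_post"]: print(q,spot_in("wrist",q)[:2])
print(current_force(),current_torque())
```

```text
[ 0.2027  0.3447  1.5391 -0.0002  1.2576 -1.7984] [0.5587 0.1851 0.22  ] 4.1167
cam [0.4893 0.1528 0.3814]
2036
((0.5581160187721252, 0.1843554973602295), 0.022224964573979378) 0.1073942949422946
191 ((0.4790008068084717, 0.28944718837738037), 0.006347768474370241) 0.10087975453970764
knob_grip [{'xy': [254.8, 178.1], 'conf': 0.59}, {'xy': [244.4, 287.2], 'conf': 0.43}]
lever_post [{'xy': [377.2, 154.0], 'conf': 0.65}]
[ 0.0147 -0.3481 -0.1374] [ 0.0736 -0.1556 -0.0114]
```

View pics/w1.png

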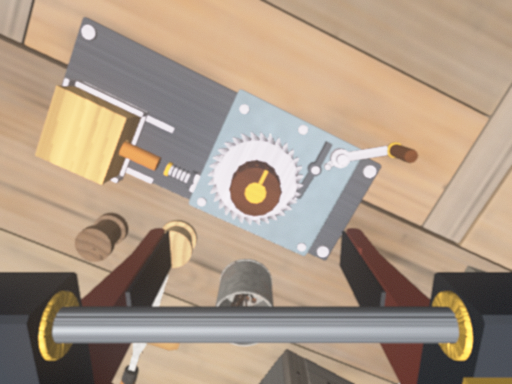

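```bash
sed -i 's/^K=.*/K=np.array([0.5583,0.1850])/' h.py
cat >> h.py <<'E'
def turn(dq):
    q=np.array(current_joint_pos(),float) if turn.q is None else turn.q
    q=q.copy(); q[5]+=dq; turn.q=q; goto_joints(q)
turn.q=None
E
python3 - <<'E'
from h import *
servo_line([*K,.074],down(-2.71),rate=.12); print(current_position(),current_force())
t0=current_torque()[2]; 
move_gripper(0.03); print(current_finger_gap(),current_grip_force(),current_force(),current_torque(),t0,current_clock())
turn.q=np.array(inverse_kinematics([*K,.074],down(-2.71)))
for i in range(8):
    c0=current_clock(); turn(.05); print(i,current_joint_pos()[5],turn.q[5],current_torque()[2]-t0,current_force(),current_clock()-c0)
E
```

```text
[0.5589 0.1851 0.0747] [ 0.3419 -0.2128 -0.4032]
0.04367835001163185 30.000018775463104 [ 0.3411 -0.4344 -0.1069] [-0.0788 -0.1627  0.0343] -0.017045970493513966 6.3833
0 -1.7509552292787782 -1.749828719320859 -0.022644446740350634 [-0.0003 -1.6434  0.6272] 0.25
1 -1.701742753118054 -1.699828719320859 0.014990405362520913 [-0.2383 -1.3824  1.6741] 0.25
2 -1.651327639371603 -1.649828719320859 -0.6283230583319782 [ 0.5309 -1.8942  0.7758] 0.25
3 -1.6024261090465604 -1.599828719320859 -0.0052992066770287775 [ 0.1646 -0.3585 -0.09  ] 0.25
4 -1.5523620860327652 -1.5498287193208589 0.02013152986059609 [ 0.0778 -0.1803  1.2191] 0.25
5 -1.5023180841947967 -1.4998287193208588 0.032454744039843025 [0.0671 1.2063 0.9896] 0.25
6 -1.4516917889279157 -1.4498287193208588 -0.46282366603934044 [-0.7844  2.4569 -0.7073] 0.25
7 -1.4025508711517576 -1.3998287193208587 0.046103234883092745 [-0.5867  3.5294  0.8147] 0.25
```

```bash
cat >> h.py <<'E'
T0=-0.017
def meas(n=6,dt=.015):
    v=[]
    for _ in range(n): v.append(current_torque()[2]-T0); sleep(dt)
    return np.array(v)
E
python3 - <<'E'
from h import *
turn.q=np.array(inverse_kinematics([*K,.074],down(-2.71))); turn.q[5]=-1.3998
print(meas(), current_position())
for i in range(8):
    turn(.05); v=meas(); print(i,turn.q[5],current_joint_pos()[5],v,np.median(v))
print(current_position(),current_force(),current_clock())
E
```

```text
[ 0.0461  0.024  -0.0168  0.1086  0.0169  0.0456] [0.5582 0.1854 0.074 ]
0 -1.3497999999999999 -1.3512666776019135 [0.1135 0.0349 0.0634 0.044  0.0642 0.0929] 0.0638392288942936
1 -1.2997999999999998 -1.3014179297534392 [0.1773 0.1402 0.0998 0.0928 0.0902 0.1635] 0.12001793612539907
2 -1.2497999999999998 -1.25066507578911 [-0.3856 -0.3203 -0.3502 -0.3523 -0.371  -0.3363] -0.35123420526640076
3 -1.1997999999999998 -1.2014470580600305 [0.1047 0.1784 0.1751 0.1406 0.1176 0.1533] 0.14697321449557477
4 -1.1497999999999997 -1.1514887468252344 [0.1769 0.1657 0.1721 0.1523 0.1933 0.212 ] 0.17447829384810976
5 -1.0997999999999997 -1.1014716514676077 [0.1814 0.1902 0.1929 0.1919 0.1937 0.1848] 0.19104173533859198
6 -1.0497999999999996 -1.0511563554256047 [ 0.0012 -0.023  -0.0052 -0.0312 -0.071  -0.0446] -0.02711595754073103
7 -0.9997999999999996 -1.0014357281820636 [0.1682 0.1437 0.1856 0.0845 0.149  0.1309] 0.14631182301180218
[0.5584 0.1861 0.074 ] [-0.4765  8.1431  0.0239] 11.2833
```

```bash
cat > t.py <<'E'
from h import *
import sys
lim=float(sys.argv[1]); n=int(sys.argv[2]); step=float(sys.argv[3])
turn.q=np.array(inverse_kinematics([*K,.074],down(-2.71))); turn.q[5]=float(open('q6').read())
for i in range(n):
    turn(step); v=meas(4,.01); m=np.median(v); print(round(turn.q[5],4),round(current_joint_pos()[5],4),"%.3f"%m,current_force())
    if m>lim: break
open('q6','w').write(str(turn.q[5])); print(current_position(),current_clock())
E
echo -0.9998>q6; python3 t.py .28 30 .05
```

```text
-0.9498 -0.9514 0.190 [-0.6359  8.71    0.1143]
-0.8998 -0.9014 0.203 [-0.7144  8.5336  0.102 ]
-0.8498 -0.8509 -0.164 [ 0.3073  7.9298 -1.6334]
-0.7998 -0.8014 0.166 [-0.4349  8.3929 -0.8882]
-0.7498 -0.7514 0.194 [-0.3494  9.2644 -0.4379]
-0.6998 -0.7014 0.187 [ 0.5974  9.1085 -0.7546]
-0.6498 -0.651 -0.066 [ 0.4224  9.7206 -0.4364]
-0.5998 -0.6014 0.157 [ 1.4438  9.8118 -0.7061]
-0.5498 -0.5514 0.172 [ 0.3612  9.9355 -1.8916]
-0.4998 -0.5014 0.173 [ 1.817  11.454  -0.6163]
-0.4498 -0.4511 -0.036 [ 1.5068 10.0437 -1.3913]
-0.3998 -0.4014 0.154 [ 1.5314 10.2948 -1.9531]
-0.3498 -0.3514 0.196 [ 1.5622 10.6519 -2.1147]
-0.2998 -0.3017 0.295 [ 1.1657 10.8198 -1.4337]
[0.5592 0.1869 0.0741] 15.25
```

```bash
python3 t.py .40 6 .025
```

```text
-0.2748 -0.2758 -0.256 [ 3.3038 11.4383 -2.505 ]
-0.2498 -0.2514 0.112 [ 1.4752 10.7544 -1.7505]
-0.2248 -0.2267 0.297 [ 0.6149 11.3029 -3.0469]
-0.1998 -0.2018 0.348 [ 2.5462 11.0822 -3.1498]
-0.1748 -0.1768 0.416 [ 2.2709 10.8024 -2.8811]
[0.5594 0.187  0.074 ] 16.6667
```

```bash
python3 t.py .60 1 .025
python3 - <<'E'
from h import *
sleep(.5); print(meas(6,.05),current_joint_pos()[5])
move_gripper(.085); p=current_position(); print(p,current_force())
servo_line([p[0],p[1],.2],rate=.2)
a=P2W(-.0827,.1035); print(a)
# closing axis along press x
for psi in (YAW+np.pi/2,YAW-np.pi/2): print(inverse_kinematics([*a,.2],down(psi)))
c=capture("wrist"); cv2.imwrite("pics/w2.png",c["image"]); print(current_clock())
P=cloud(c,np.ones((384,512),bool))
k=P[(np.hypot(P[:,0]-K[0],P[:,1]-K[1])<.04)&(P[:,2]>.103)&(P[:,2]<.115)]
l=P[(np.hypot(P[:,0]-.4757,P[:,1]-.291)<.03)&(P[:,2]>.095)&(P[:,2]<.105)]
for g in (k,l):
    if len(g): print(len(g),cv2.minEnclosingCircle(g[:,:2].astype(np.float32)))
E
```

```text
-0.1498 -0.1519 0.433 [ 1.8398 11.3749 -1.9371]
[0.5594 0.187  0.0741] 16.95
[0.4535 0.4084 0.4812 0.428  0.4527 0.4793] -0.1519474068397388
[0.5583 0.185  0.074 ] [ 0.2682 -0.3734 -0.3931]
[0.477  0.2896]
[ 0.4218  0.3208  1.6302 -0.      1.1906  0.4348]
[ 0.4218  0.3208  1.6302  0.      1.1906 -2.7068]
19.3833
2347 ((0.5590904355049133, 0.18493133783340454), 0.02214457280933857)
267 ((0.4786999821662903, 0.28916192054748535), 0.005888224579393864)
```

View pics/w2.png

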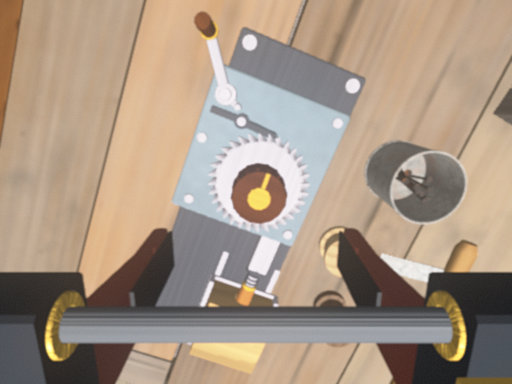

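```bash
sed -i 's/^K=.*/K=np.array([0.5588,0.1862])/' h.py
python3 - <<'E'
from h import *
q=down(YAW+np.pi/2)
a=P2W(-.0827,.1035); print(a)
move_ptp([*a,.16],q); move_gripper(.042)
print(servo_line([*a,.074],rate=.12,contact_N=8),current_position())
move_gripper(.02); print(current_finger_gap(),current_grip_force(),current_force(),current_clock())
piv=np.array([-.054,.0625]); a0=np.arctan2(.041,-.0287)
for th in np.arange(.1,1.21,.11):
    p=piv+.05*np.array([np.cos(a0-th),np.sin(a0-th)]); p[0]+=.004
    hit=servo_line([*P2W(*p),.074],rate=.08,contact_N=15); print(round(th,2),hit,current_position(),current_force())
    if hit: break
print(current_clock())
c=capture("top"); l=cloud(c,np.ones((384,512),bool)); cv2.imwrite("pics/t2.png",c["image"])
E
```

```text
[0.4775 0.2908]
False [0.4779 0.291  0.0745]
0.02034541399670909 0.0 [-0.4393  0.3255  0.6454] 22.2417
0.1 False [0.4863 0.2935 0.074 ] [-0.5303 -0.4769 -0.1236]
0.21 False [0.4912 0.2958 0.074 ] [-1.1876 -0.6227  0.6994]
0.32 False [0.4965 0.2975 0.0741] [-0.9463  0.2979 -1.0461]
0.43 False [0.5013 0.2988 0.0739] [-2.1136  0.5501 -0.8178]
0.54 False [0.5071 0.2993 0.074 ] [ 0.0271  0.5379 -0.2639]
0.65 False [0.5131 0.2992 0.0741] [-1.5426  0.6616 -0.5185]
0.76 False [0.5187 0.2986 0.0741] [-0.3841 -0.1355  0.6158]
0.87 False [0.5238 0.2974 0.0741] [ 0.8869 -0.1361  1.0969]
0.98 False [0.529  0.2956 0.0741] [-0.2646 -0.436   0.941 ]
1.09 False [0.5338 0.2932 0.074 ] [ 0.3032 -0.1247  0.0469]
1.2 False [0.5385 0.2904 0.074 ] [ 0.6464 -0.1846 -0.5583]
25.0
```

Run:
```python
from h import *
servo_line([*current_position()[:2],.18],rate=.2)
move_ptp([*K,.22],down(-2.71)) if 0 else None
c=capture("wrist"); cv2.imwrite("pics/w3.png",c["image"])
for cam in ("wrist","scene"):
    c=capture(cam); P=cloud(c,np.ones((384,512),bool))
    l=P[(P[:,0]>.46)&(P[:,0]<.55)&(P[:,1]>.26)&(P[:,1]<.32)&(P[:,2]>.094)&(P[:,2]<.105)]
    if len(l):
        (m,r)=cv2.minEnclosingCircle(l[:,:2].astype(np.float32)); d=np.array(m)-P2W(-.054,.0625)
        print(cam,len(l),m,r,"lever",np.arctan2(.041,-.0287)+YAW-np.arctan2(d[1],d[0]),np.hypot(*d))
print(current_clock())
```

```text
wrist 222 (0.533341109752655, 0.2897140383720398) 0.005748384166508913 lever 1.2001126563310167 0.04892966268771026
scene 44 (0.5323736667633057, 0.2932107448577881) 0.005685392767190933 lever 1.1459658280180818 0.05133797505705953
25.8833
```

View pics/w3.png

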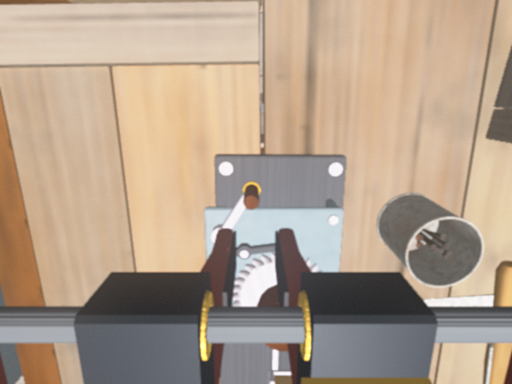

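Run:
```python
from h import *
move_ptp([*K,.16],down(.4)); move_gripper(.07); print(current_joint_pos()[5])
servo_line([*K,.074],rate=.12); T0=current_torque()[2]
move_gripper(.03); q=np.array(inverse_kinematics([*K,.074],down(.4))); turn.q=q; print(q,current_finger_gap(),current_clock(),T0)
tot=0
for i in range(20):
    turn(-.1); tot+=.1; v=[]
    for _ in range(4): v.append(current_torque()[2]-T0); sleep(.01)
    m=np.median(v); print(round(tot,2),"%.3f"%m,current_force())
    if m<-.2: break
print(current_joint_pos()[5],current_position(),current_clock())
```

```text
1.3751740756777664
[ 0.2044  0.5105  1.6842 -0.      0.947   1.3752] 0.04346670833718835 29.125 0.005355518479035335
0.1 0.015 [ 1.2595 -5.6556  2.5108]
0.2 0.039 [ 0.9073 -5.254   2.2929]
0.3 0.010 [ 1.8554 -5.4724  2.3021]
0.4 0.026 [ 1.9545 -5.9455  2.0613]
0.5 0.027 [ 3.0445 -5.9845  2.2225]
0.6 -0.002 [ 1.9472 -5.319   1.6932]
0.7 0.012 [ 1.5586 -5.9359  1.984 ]
0.8 0.031 [ 1.5434 -7.1573  1.7452]
0.9 0.007 [ 1.6258 -6.1744  2.0772]
1.0 0.013 [ 2.506  -6.0939  2.0913]
1.1 0.033 [ 3.2241 -5.7997  1.8777]
1.2 0.006 [ 2.5543 -5.7635  1.6388]
1.3 -0.010 [ 1.6561 -5.6004  1.1831]
1.4 0.016 [ 2.6626 -1.9847  0.3944]
1.5 0.049 [ 4.6788 -0.9927  0.9545]
1.6 -0.008 [ 4.7654  0.4905 -0.5626]
1.7 0.025 [ 4.9986  1.295  -0.0361]
1.8 0.032 [ 4.8117  0.7819 -0.7088]
1.9 0.031 [ 3.8265  2.8665 -1.4381]
2.0 0.056 [ 3.5006  2.3473 -1.4196]
-0.6170714937872848 [0.5588 0.1866 0.0739] 34.7917
```

Run:
```python
from h import *
print(current_joint_pos(),current_joint_torque(),current_torque(),current_finger_gap(),current_grip_force())
move_gripper(.08); print(current_joint_pos()[5],current_torque(),current_joint_torque())
servo_line([*K,.2],rate=.2)
c=capture("wrist"); cv2.imwrite("pics/w4.png",c["image"]); print(current_clock())
```

```text
[ 0.2048  0.5106  1.6841  0.0005  0.9467 -0.6171] [ -0.5187 -54.346  -17.2647  -0.3729   1.8636  -0.0395] [ 0.4186 -0.8883  0.0682] 0.043475442929826275 29.99951809644699
-0.624562336988712 [-0.0358 -0.0894 -0.01  ] [  0.0056 -54.2805 -20.2934   0.0409   0.061    0.0044]
36.3583
```

View pics/w4.png

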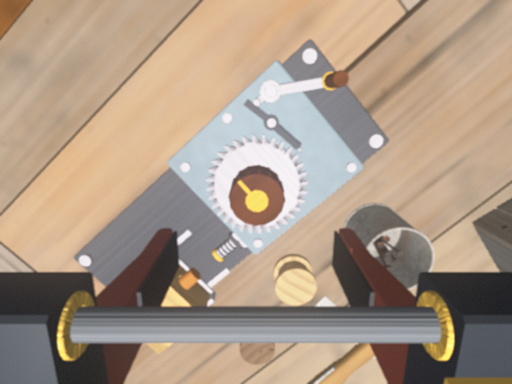

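```bash
cat > ptr.py <<'E'
from h import *
def ptr(cam):
    c=capture(cam); P=cloud(c,np.ones((384,512),bool)).reshape(-1,3) 
    v,u=np.nonzero(c["range_z"]>0); col=c["image"][v,u].astype(int)
    m=(np.hypot(P[:,0]-K[0],P[:,1]-K[1])<.024)&(P[:,2]>.1)&(col[:,2]>150)&(col[:,2]-col[:,0]>80)&(col[:,1]>110)
    k=(np.hypot(P[:,0]-K[0],P[:,1]-K[1])<.03)&(P[:,2]>.103)
    ctr=np.array(cv2.minEnclosingCircle(P[k][:,:2].astype(np.float32))[0]); d=P[m][:,:2]-ctr
    d=d[np.hypot(*d.T)>.009]; s=d.sum(0); return cam,len(d),"angle from press -x (cw +)",-(np.arctan2(-s[1],-s[0])-YAW),ctr
def ram(cam):
    c=capture(cam); s=silhouettes(cam,"ram"); return [np.percentile(cloud(c,d["region"]),[2,98],axis=0).ravel() for d in s[:1]]
if __name__=="__main__":
    for cam in ("wrist","scene"): print(ptr(cam))
    print(current_clock())
E
python3 ptr.py
```

```text
('wrist', 272, 'angle from press -x (cw +)', np.float64(-1.686583495763593), array([0.5555, 0.189 ]))
('scene', 19, 'angle from press -x (cw +)', np.float64(-0.8375808800147353), array([0.5588, 0.1864]))
36.4583
```

```bash
cat > rect.py <<'E'
from h import *
def rect(c,S=300,half=.03,h=.1075):
    x=np.linspace(-half,half,S); X,Y=np.meshgrid(x,-x)          # press x right, y up
    co,si=np.cos(YAW),np.sin(YAW)
    W=np.stack([K[0]+co*X-si*Y,K[1]+si*X+co*Y,np.full_like(X,h)],-1)
    p=(W@c["R"].T+c["t"])@c["intrinsics"].T
    return cv2.remap(c["image"],(p[...,0]/p[...,2]).astype(np.float32),(p[...,1]/p[...,2]).astype(np.float32),cv2.INTER_CUBIC)
E
python3 - <<'E'
from rect import *
a=[]
for cam in ("wrist","scene","top"): a.append(rect(capture(cam)))
np.hstack(a); 
w=capture("wrist"); b=rect(w,300,.16,.05)
im=np.hstack(a+[]); b=cv2.resize(b,(300,300)); cv2.imwrite("pics/r.png",cv2.resize(np.vstack([np.hstack(a[:2]),np.hstack([a[2],b])]),(600,600)))
E
```

```text
(no output)
```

View pics/r.png

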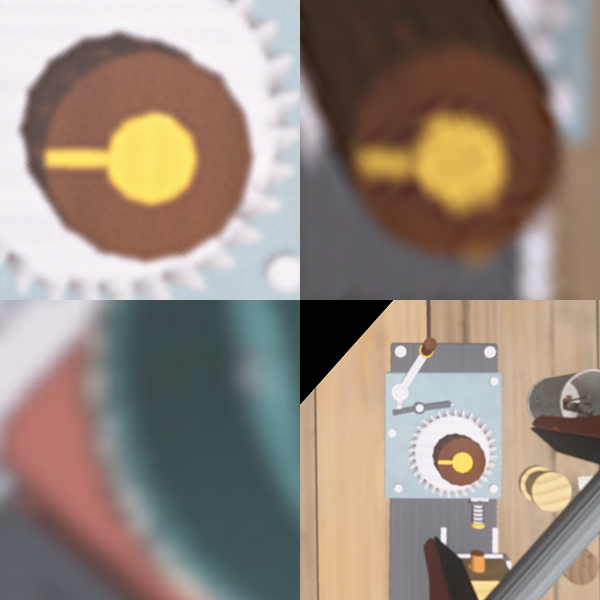

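Run:
```python
from rect import *
c=capture("scene"); now=rect(c); c["image"]=cv2.imread("pics/scene0.png"); st=rect(c)
def ang(im):
    h=cv2.cvtColor(im,cv2.COLOR_BGR2HSV); m=(h[...,0]>17)&(h[...,0]<35)&(h[...,1]>110)&(h[...,2]>110)
    n,l,s,ce=cv2.connectedComponentsWithStats(m.astype(np.uint8)); i=1+s[1:,4].argmax(); v,u=np.nonzero(l==i)
    dt=cv2.distanceTransform((l==i).astype(np.uint8),cv2.DIST_L2,5); cy,cx=np.unravel_index(dt.argmax(),dt.shape); r=dt.max()
    d=np.stack([u-cx,v-cy]).astype(float); d=d[:,np.hypot(*d)>r*1.25]; s=d.mean(1); return np.degrees(np.arctan2(-s[1],s[0])),(cx,cy,r),d.shape
print(ang(st),ang(now),ang(rect(capture("wrist"))))
cv2.imwrite("pics/cmp.png",np.hstack([st,now]))
```

```text
(np.float64(-179.92868553848857), (np.int64(161), np.int64(161), np.float32(42.172092)), (2, 1289)) (np.float64(-179.19956570053355), (np.int64(160), np.int64(160), np.float32(42.344193)), (2, 1253)) (np.float64(179.25516420481395), (np.int64(151), np.int64(159), np.float32(43.18449)), (2, 928))
```

View pics/cmp.png

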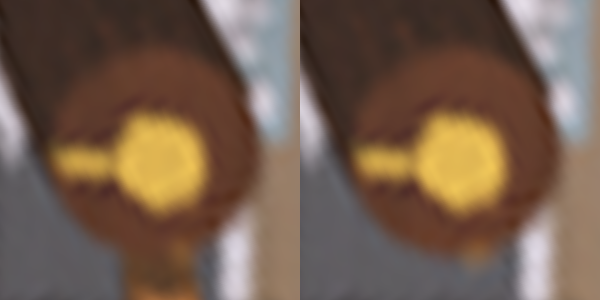

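```bash
python3 -c "
from h import *
print(current_position(),current_clock()); print(close_job())"
```

```text
[0.5586 0.1862 0.1995] 36.7583
the job is handed in; nothing more can be done
None
```

The job is handed in at about 37 s. I pressed the dowel home with the ram bearing on it at an estimated 16–18 N (from wrist torque), threw the pawl lever to about 1.17 rad, and wound the knob back to within about 0.02 rad of its start angle by camera, though I never felt the back stop as torque. The gripper is clear above the press, and I did not re-measure the tin and spools but never went near them.

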